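Thread the guide rod through the fitted pair of jig bushings and hold it

ROBOT

A 6-joint arm with a two-finger parallel gripper is mounted at the origin on the work surface; the furniture and walls round the work are solid. World frame = base frame: x ahead of the robot, y to its left, z up, the work surface at z = 0. Lengths are in m, angles in rad, forces in N, time in s.
With the tool pointing down it reaches from about 0.225 to 0.725 m from the base axis. Payload 3.1 kg.
Tool frame: the origin (TCP) lies between the finger pads; the fingertips stand 22 mm ahead of it and the grasp point (between the pads) lies 3 mm ahead of it; x points along the fingers, y is the direction in which the jaws open and shut, and the axes are right-handed (so a half turn about x gives the same grasp; the last joint's range is limited). The gripper opens to 85 mm and grips with 20 to 120 N. Pads are 22 mm wide; open, the fingers measure 114 mm over their backs; the gripper's body (76 mm by 85 mm) begins 54 mm behind the grasp point. The pads swing forward as they close: fully open they stand 13 mm farther back than shut.
Start: joints at [-1.294, 0.048, 0.099, 1.622, 0, 1.443], TCP at [0.207, -0.483, 0.253] pointing down, gripper open.
Joint ranges: [-2.91, 2.91], [-0.99, 1.94], [-1.21, 1.42], [-2.12, 2.29], [-1.49, 1.47], [-3.14, 3.14]. Speed limits (rad/s): [2.79, 2.79, 3.14, 3.14, 3.14, 3.14].

INTERFACE

Orientations are given as a rotation vector (axis times angle).
In Python, from bench import * gives the robot as it stands.
- The arm moves only by the tool send_rows, never from a script. Its argument "rows" is a list of rows, each a list of 2 entries, a list of its own where there are three numbers: the shift along the tool's x, y, z in m, then the turn about the tool's x in rad. In form: [[[x, y, z], roll], ...]. A call has 1 to 5 rows; each row is the pose to reach, as a shift and turn from the pose measured when the call began, along the tool's axes at that moment; what a row does not reach only later rows make up. A row lasts 1/8 s, in which the tool goes at most 62.5 mm and 10.7 degrees, less where a joint would pass 70% of its speed; a pose out of reach is approached as far as the arm can. A call with a gripper value outside its range is refused whole. "fingers" is the opening, from 0 (shut) to 1 (fully open), set as the call begins (left out, the last holds). The fingers move at their own pace and stop on an object; "newtons" is the grip in N (left out, the last holds). Time passes only in rows, so rows that repeat a pose let the fingers close. It gives the time, the measured TCP pose, the force and the opening at its end, in the units of the state.
- observe(): the state, without advancing time (a new reading comes with each control period).
- read_camera(name): name is "scene" or "top" or "wrist"; returns a dict with "pixels" (400x640x3 uint8, red, green, blue), "camera_matrix" (3x3 intrinsics, pixels), "camera_from_world" (4x4, takes a point from world to camera coordinates). Camera axes: x right, y down, z forward; pixel columns grow to the right and rows downward; lengths in m; the calibration is good to about 2 mm. A picture is of the moment at which its call begins. There is no depth.
- finish_job(): hands the job in, once; it reports no verdict.
The state is a dict: "time_s": time; "joint_pos": joint angles; "qvel": joint speeds; "joint_torque": joint torques, N m; "ee_pos": TCP position; "tool_rot": TCP orientation; "wrist_force": force on the tool from outside, world axes, zero at the start; "ft_torque": the same for the moment, N m; "width": finger opening in m.
Only numpy, scipy, OpenCV 4.12 (cv2) and the standard library are available. Lean on these libraries where they do the work, as an engineer would, in place of code of your own. Each camera call takes 0.05 s, during which the arm holds its last target. There are 200 camera calls.

TASK

The drilling jig has two bushings in its top plate, but only one of them has a second bushing below it; under the other stands a solid round rest. Take the guide rod out of its stand, thread it upright down through the top bushing and then the lower bushing of that fitted pair, without forcing it, until its point shows clearly below the lower bushing's bridge but is still clear of the jig's base. Finish while holding it there, still and by its handle, so the jig can be screwed down in line, and leave the things lying around where they are.

Things in the scene. Friction and masses are not known exactly. Their poses are not given: they have to be found in the camera images.
- guide_rod: loose guide rod, 195 mm long, about 0.14 kg, standing upright point down in the rod stand at the start. Origin at the centre of its point (lower end), z along the rod towards the handle. Steel shank 12 mm thick from z=0 to 135 mm, its last 7 mm tapering to a 6 mm wide point; plain round wooden handle 26 mm thick from z=135 to 195 mm.
- handle (a point): centre of the guide rod's handle, 165 mm above its point; grip here
- rod_stand: fixed square wooden block 70x70x50 mm with an upright hole, 13 mm wide and 40 mm deep, in the middle of its top; origin at the centre of its underside. The rod's point stands 10 mm above the bench in it; the handle's underside is 145 mm above the bench.
- jig: fixed plywood drilling jig, origin at the centre of its underside, x pointing to its back, y to its left, z up. Base plate 140 x 200 x 18 mm (top at z=18 mm); upright back wall along x=48 to 62 mm; top plate from x=-28 to 47 mm, y=-95 to 95 mm, z=122 to 136 mm, open in front and at the sides below. Two upright steel bushings in the top plate at x=0, y=+50 and y=-50 mm: bore 15 mm, the mouth flaring to about 22 mm in its top 5 mm, mouth at z=143 mm, lower end at z=120 mm.
- upper_left (a point): centre of the mouth of the top plate's left (+y) bushing, 143 mm above the bench
- upper_right (a point): centre of the mouth of the top plate's right (-y) bushing, 143 mm above the bench
- lower_bushing: fixed square wooden bridge (64 mm along x, 56 mm along y) standing on the jig's base straight below one of the two top bushings, which one differs from start to start. Origin on the bushing's axis at the underside of the legs (18 mm above the bench), axes parallel to the jig's. Two 11 mm legs at the sides, an open tunnel between them, the bridge plate at z=44 to 58 mm; through it a steel bushing of 15 mm bore, lower end at z=42 mm, flared mouth (about 22 mm) at z=65 mm.
- lower_mouth (a point): centre of the mouth of the lower bushing, 83 mm above the bench
- blank_rest: fixed solid round wooden rest, 56 mm across and 62 mm tall, no hole, standing on the jig's base below the other top bushing; origin at the centre of its underside (18 mm above the bench)
- spool_clamp_a: bystander: wooden spool clamp with wing nut, 35 mm across, 68 mm tall, origin at its underside; leave alone
- spool_clamp_b: bystander: wooden spool clamp like the other; leave alone
- sanding_block: bystander: cork sanding block 46x90x27 mm, origin at its underside; leave alone
- finger_plane: bystander: small brass finger plane 29x60x31 mm, origin at its underside; leave alone
Mind the look-alikes: they are no part of the job. Leave any black or turquoise look-alike of the guide_rod alone.

How it is judged:
By the outcome, as a careful person would: the job done as asked, in the order asked, and still so for the second after the job is handed in, while the arm keeps its last pose, push and grip.
It also fails if it takes over 54 s, if anything falls off the work surface, if the arm or the gripper's body presses on something with over 40 N, if the wrist force passes 120 N, or if a joint passes its speed limit or range.

## Working session

There is one attempt and no reset: what is moved stays moved. The work goes in short steps, Python scripts to look and compute and a tool call to move; the robot and the scene stay as the last step left them, time stands still between calls to the robot, and variables do not carry over. Pictures are saved under pics/ and viewed, about 8 in all and at most 12, crops included, and the job is handed in when it is done.

Besides the shell and the picture viewer there is one more tool, called by a JSON object that holds its "method" and its "body". send_rows: Moves the arm, as the interface text tells. Its arguments: {"type":"object","properties":{"rows":{"type":"array"},"fingers":{"type":"number"},"newtons":{"type":"number"}},"required":["rows"]}

```bash
mkdir -p pics
cat > h.py <<'E'
from bench import *
import numpy as np, cv2
from scipy.spatial.transform import Rotation as R
def cam(n,save=None):
    c=read_camera(n)
    if save: cv2.imwrite('pics/'+save,c['pixels'][:,:,::-1])
    return c
def ray(c,u,v):
    T=np.array(c['camera_from_world']);K=np.array(c['camera_matrix'])
    d=T[:3,:3].T@np.linalg.solve(K,[u,v,1.]);o=-T[:3,:3].T@T[:3,3]
    return o,d/np.linalg.norm(d)
def plane(c,u,v,z):
    o,d=ray(c,u,v);return o+d*(z-o[2])/d[2]
def proj(c,p):
    T=np.array(c['camera_from_world']);K=np.array(c['camera_matrix'])
    q=K@(T[:3,:3]@np.array(p)+T[:3,3]);return q[:2]/q[2]
def tri(*L):
    A=np.zeros((3,3));b=np.zeros(3)
    for o,d in L:
        P=np.eye(3)-np.outer(d,d);A+=P;b+=P@o
    x=np.linalg.solve(A,b)
    return x,[round(1000*np.linalg.norm((np.eye(3)-np.outer(d,d))@(x-o)),1) for o,d in L]
E
python3 - <<'E'
from h import *
import pickle
s=observe();print(s)
D={}
for n in['scene','top','wrist']:
    D[n]=cam(n,n+'0.png');print(n,np.round(D[n]['camera_from_world'],3).tolist(),np.round(D[n]['camera_matrix'],1).tolist())
pickle.dump(D,open('c0.pkl','wb'))
E
```

```text
{'time_s': 0.0, 'joint_pos': array([-1.29380104e+00,  4.87338816e-02,  9.75575087e-02,  1.62197331e+00,
        4.66800108e-05,  1.44301274e+00]), 'qvel': array([-3.94383668e-04, -5.09242410e-04, -6.39499227e-05,  4.37552802e-04,
       -6.21700136e-04,  6.54343011e-04]), 'joint_torque': array([-3.67762618e-05, -3.38780415e+01,  3.20017004e+01,  2.02186732e-02,
       -2.59487761e-04,  7.08835017e-06]), 'ee_pos': array([ 0.20660763, -0.48202707,  0.25210564]), 'tool_rot': array([ 1.99961833,  0.4127453 , -1.99988139]), 'wrist_force': array([-0.38031939, -0.24523562,  1.30985459]), 'ft_torque': array([0.03507207, 0.00067197, 0.02491128]), 'width': 0.08529113647927093}
scene [[0.576, -0.817, 0.015, -0.378], [-0.436, -0.322, -0.84, 0.276], [0.692, 0.477, -0.542, 0.943], [0.0, 0.0, 0.0, 1.0]] [[491.8, 0.0, 314.2], [0.0, 491.8, 194.3], [0.0, 0.0, 1.0]]
top [[-0.018, -1.0, -0.0, -0.121], [-0.988, 0.018, -0.156, 0.516], [0.156, -0.003, -0.988, 0.912], [0.0, 0.0, 0.0, 1.0]] [[423.4, 0.0, 324.9], [0.0, 423.4, 204.1], [0.0, 0.0, 1.0]]
wrist [[0.394, -0.919, -0.001, -0.524], [-0.878, -0.376, 0.296, -0.039], [-0.272, -0.116, -0.955, 0.38], [0.0, 0.0, 0.0, 1.0]] [[282.6, 0.0, 318.4], [0.0, 282.6, 204.7], [0.0, 0.0, 1.0]]
```

View pics/scene0.png

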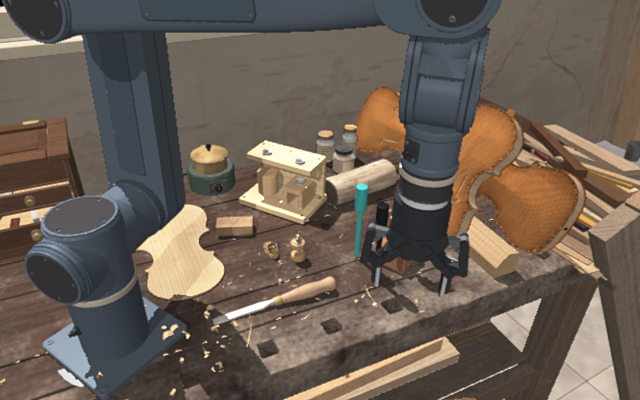

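View pics/top0.png

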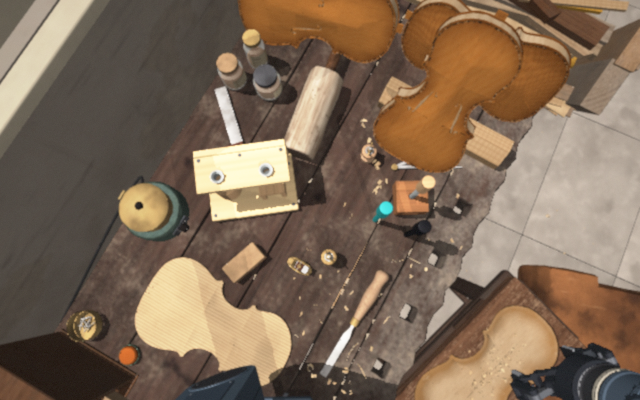

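Run:
```python
import cv2,numpy as np
t=cv2.imread('pics/top0.png');s=cv2.imread('pics/scene0.png');w=cv2.imread('pics/wrist0.png')
f=lambda a,x,y,ww,hh:cv2.resize(a[y:y+hh,x:x+ww],(400,300),interpolation=cv2.INTER_CUBIC)
cv2.imwrite('pics/comp.png',np.vstack([np.hstack([f(t,360,150,120,90),f(t,185,130,120,90)]),np.hstack([f(s,235,135,100,75),f(w,0,0,640,400)])]))
import pickle
from h import *
D=pickle.load(open('c0.pkl','rb'));c=D['top']
for n,u,v,z in[('rodtop',428,182,.205),('stand',411,198,.05),('turq',385,208,.2),('black',424,227,.2),('UL?',218,177,.143),('UR?',266,170,.143)]:
    print(n,plane(c,u,v,z).round(3))
```

```text
rodtop [ 0.526 -0.324  0.205]
stand [ 0.523 -0.323  0.05 ]
turq [ 0.479 -0.242  0.2  ]
black [ 0.442 -0.313  0.2  ]
UL? [0.557 0.085 0.143]
UR? [ 0.57  -0.012  0.143]
```

View pics/comp.png

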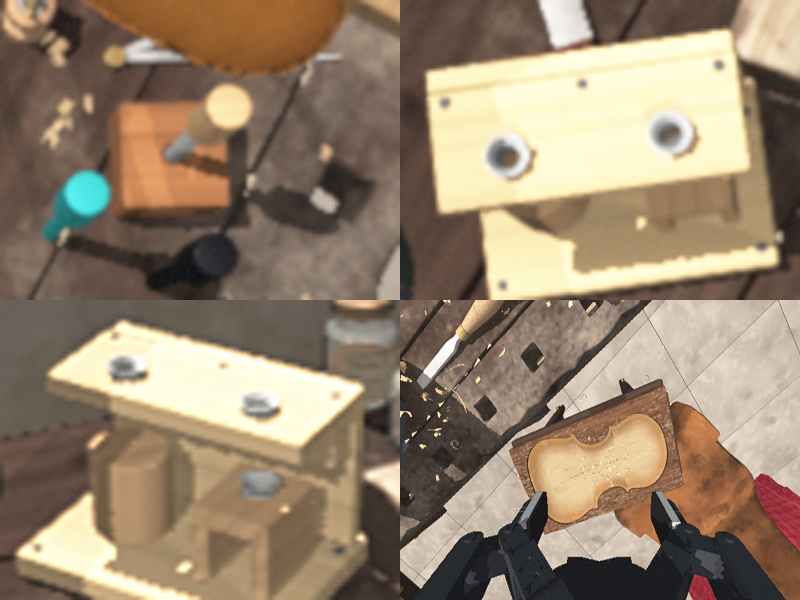

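Top view: candidates are the turquoise rod (385,208), the black rod (424,227) and the wooden-handled steel rod (428,182). Only the last is steel and wood and stands in the wooden block (411,198), so it is the guide rod. The scene crop shows the bridge with its bushing under the right (-y) top bushing (top view 266,170), and the round blank under the left one.

```bash
cat >> h.py <<'E'
def to(p,jaw=None):
    s=observe();r=R.from_rotvec(s['tool_rot']);M=r.as_matrix()
    d=M.T@(np.array(p)-s['ee_pos'])
    y=M[:,1];a=np.degrees(np.arctan2(y[1],y[0]))
    print('t',round(s['time_s'],2),'ee',s['ee_pos'].round(4),'xaxis',M[:,0].round(4),'jawdeg',round(a,1),'j',s['joint_pos'].round(2),'F',s['wrist_force'].round(1),'w',round(s['width'],4))
    print('shift',d.round(4))
    if jaw is not None:
        k=(jaw-a+90)%180-90; print('world turn deg',round(k,1),'roll rad',round(-np.radians(k),3))
E
python3 - <<'E'
from h import *
to([.525,-.324,.32],56)
E
```

```text
t 0.15 ee [ 0.2066 -0.4821  0.2524] xaxis [-5.0e-04  1.8e-03 -1.0e+00] jawdeg -66.8 j [-1.29  0.05  0.1   1.62 -0.    1.44] F [ 0.3 -0.4  0.3] w 0.0852
shift [-0.0675 -0.0201 -0.3549]
world turn deg -57.2 roll rad 0.998
```

{"method": "send_rows", "body": {"rows": [[[-0.04,0,-0.03],-0.18],[[-0.068,-0.005,-0.08],-0.36],[[-0.068,-0.008,-0.14],-0.54],[[-0.068,-0.012,-0.2],-0.72],[[-0.068,-0.015,-0.26],-0.9]], "fingers": 0.75}}

```text
time_s: 0.78
ee_pos: [0.4412, -0.3651, 0.3202]
tool_rot: [1.399, 1.076, -1.398]
wrist_force: [0.3, -1.2, 0.7]
width: 0.064
```

Run:
```python
from h import *
import pickle
D=[cam('top','top1.png'),cam('scene','scene1.png'),cam('wrist','wrist1.png')];pickle.dump(D,open('c1.pkl','wb'))
to([.525,-.324,.32],56)
f=lambda a,x,y,w,h:cv2.resize(a[y:y+h,x:x+w,::-1],(400,300),interpolation=cv2.INTER_CUBIC)
s=D[1]['pixels']
cv2.imwrite('pics/comp1.png',np.vstack([np.hstack([f(s,340,150,160,120),f(D[2]['pixels'],0,0,640,400)])]))
```

```text
t 0.93 ee [ 0.4419 -0.3641  0.3193] xaxis [-0.0017  0.0033 -1.    ] jawdeg -15.0 j [-0.81  0.21  0.41  1.77  0.    1.03] F [-0.3 -0.3 -0.1] w 0.0637
shift [-0.0007  0.0699 -0.0602]
world turn deg 71.0 roll rad -1.239
```

View pics/comp1.png

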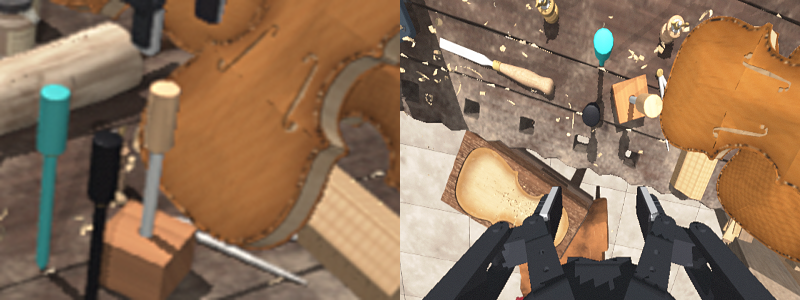

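The scene crop shows the steel rod standing in the stand (handle top about (405,185)); the wrist view shows its handle top at about (403,140), with black and turquoise alongside. The top jig plate is clear.

```bash
cat >> h.py <<'E'
def blob(c,u,v,r,f,dbg=False):
    """ellipse centre of the biggest mask contour within r px of (u,v)"""
    h=cv2.cvtColor(cv2.GaussianBlur(c['pixels'],(0,0),.6),cv2.COLOR_RGB2HSV).astype(int)
    m=f(h).astype(np.uint8);k=np.zeros_like(m);cv2.circle(k,(int(round(u)),int(round(v))),r,1,-1);m*=k
    cs,_=cv2.findContours(m,cv2.RETR_EXTERNAL,cv2.CHAIN_APPROX_NONE)
    q=cv2.convexHull(max(cs,key=cv2.contourArea));x=cv2.boundingRect(q)
    mo=cv2.moments(q);p=np.array([mo['m10'],mo['m01']])/mo['m00']
    print('blob',p.round(1),'box',x); return p
E
python3 - <<'E'
from h import *
import pickle
T,S,W=pickle.load(open('c1.pkl','rb'))
gray=lambda h:(h[...,1]<70)
for n,a,b in[('UL',(217.4,177.1),(266.8,151.8)),('UR',(266.3,169.6),(300.2,161))]:
    p=blob(T,*a,10,gray);q=blob(S,*b,8,gray)
    x,e=tri(ray(T,*p),ray(S,*q));print(n,x.round(4),e,'top on .143',plane(T,*p,.143).round(4),'scene',plane(S,*q,.143).round(4))
q=blob(S,300,181,8,gray);print('lower on .083',plane(S,*q,.083).round(4))
for c,(u,v) in[(T,(428,182)),(S,(405,185)),(W,(403,140))]:
    print(cv2.cvtColor(c['pixels'],cv2.COLOR_RGB2HSV)[int(v),int(u)])
wood=lambda h:(h[...,2]>185)&(h[...,1]>60)&(h[...,1]<150)
for c,u,v,r in[(T,428.7,182,8),(W,403,140,12),(S,405.2,185.2,8)]:
    p=blob(c,u,v,r,wood);print(plane(c,*p,.205).round(4))
def f(c,x,y,w,h): return cv2.resize(c['pixels'][y:y+h,x:x+w,::-1],(400,300),interpolation=cv2.INTER_NEAREST)
cv2.imwrite('pics/c2.png',np.vstack([np.hstack([f(T,412,167,32,24),f(W,385,126,40,30)]),np.hstack([f(S,385,175,40,30),f(S,255,143,60,45)])]))
E
```

```text
blob [217. 177.] box (207, 167, 21, 21)
blob [267.1 151.7] box (259, 144, 17, 16)
UL [0.5589 0.0873 0.1384] [np.float64(1.0), np.float64(1.0)] top on .143 [0.5572 0.087  0.143 ] scene [0.5529 0.0808 0.143 ]
blob [266. 170.] box (256, 160, 21, 21)
blob [300.1 160.8] box (292, 153, 17, 16)
UR [ 0.5714 -0.012   0.1385] [np.float64(0.7), np.float64(0.7)] top on .143 [ 0.5699 -0.0121  0.143 ] scene [ 0.5653 -0.0174  0.143 ]
blob [299.2 180.5] box (294, 177, 11, 8)
lower on .083 [ 0.5659 -0.014   0.083 ]
[ 23  71 254]
[ 22  68 253]
[ 29  32 255]
blob [428.1 181.7] box (421, 175, 15, 14)
[ 0.5268 -0.324   0.205 ]
blob [411.6 136.6] box (409, 133, 6, 8)
[ 0.5326 -0.3227  0.205 ]
blob [405.8 185.2] box (400, 182, 12, 7)
[ 0.5231 -0.3263  0.205 ]
```

View pics/c2.png

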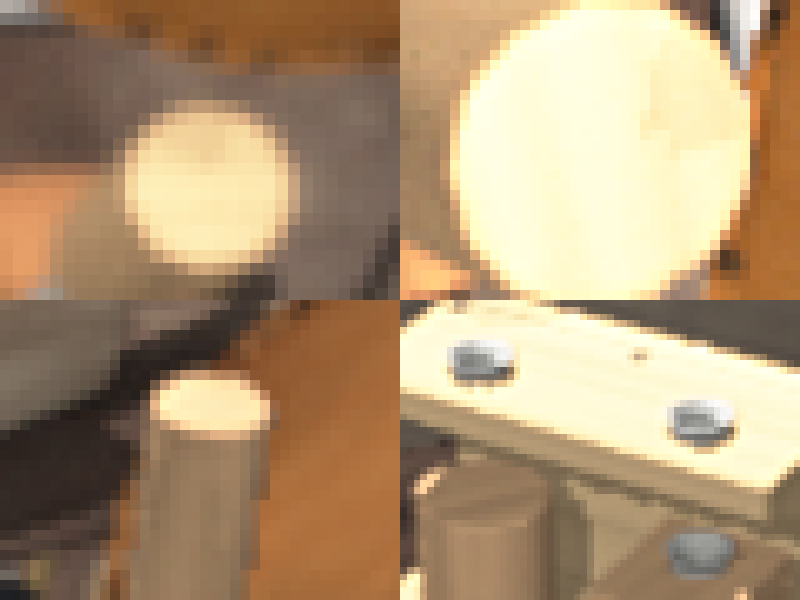

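Crop shows clean discs: the handle top in top (428.5,181.7), wrist (405,141) and scene (406,185.2). The bushing masks had filled their windows, so I will remeasure those from the wrist.

Run:
```python
from h import *
import pickle
T,S,W=pickle.load(open('c1.pkl','rb'))
A=blob(W,405,141,18,lambda h:(h[...,2]>225)&(h[...,1]<120))
L=[ray(T,428.3,181.7),ray(W,*A),ray(S,405.8,185.2)]
print(tri(*L),tri(L[0],L[1]),tri(L[0],L[2]))
print(plane(W,*A,.205))
to([.525,-.325,.32],56)
```

```text
blob [404.4 140.8] box (390, 126, 30, 31)
(array([ 0.52712203, -0.32490858,  0.2025126 ]), [np.float64(0.2), np.float64(0.1), np.float64(0.2)]) (array([ 0.52729164, -0.32508336,  0.20199427]), [np.float64(0.2), np.float64(0.2)]) (array([ 0.52723043, -0.32489061,  0.20247154]), [np.float64(0.2), np.float64(0.2)])
[ 0.52632905 -0.32454889  0.205     ]
t 0.93 ee [ 0.4419 -0.3641  0.3193] xaxis [-0.0017  0.0033 -1.    ] jawdeg -15.0 j [-0.81  0.21  0.41  1.77  0.    1.03] F [-0.3 -0.3 -0.1] w 0.0637
shift [-0.0007  0.0702 -0.0592]
world turn deg 71.0 roll rad -1.239
```

{"method": "send_rows", "body": {"rows": [[[0,0.024,-0.02],-0.18],[[0,0.048,-0.04],-0.36],[[0,0.072,-0.0587],-0.54],[[0,0.072,-0.0587],-0.72],[[0,0.072,-0.0587],-0.9]]}}

```text
time_s: 1.55
ee_pos: [0.5259, -0.3267, 0.3187]
tool_rot: [0.726, 1.451, -0.723]
wrist_force: [0.2, 0.3, 0.4]
width: 0.0639
```

Run:
```python
from h import *
W=cam('wrist','wrist2.png')
print(proj(W,[.527,-.325,.2025]))
to([.527,-.325,.180],56)
```

```text
[320.87360996 206.86134826]
t 1.6 ee [ 0.5257 -0.3269  0.3188] xaxis [-0.0028  0.0035 -1.    ] jawdeg 37.0 j [-0.66  0.35  0.57  1.8   0.    0.26] F [ 0.5 -0.9  0.6] w 0.0639
shift [ 1.389e-01  2.200e-03 -1.000e-04]
world turn deg 19.0 roll rad -0.331
```

{"method": "send_rows", "body": {"rows": [[[0.02,0.002,0],-0.17],[[0.05,0.002,0],-0.33],[[0.075,0.002,0],-0.33],[[0.075,0.002,0],-0.33]]}}

```text
time_s: 2.1
ee_pos: [0.525, -0.3253, 0.2408]
tool_rot: [0.473, 1.529, -0.466]
wrist_force: [-0.7, 0.1, 0.7]
width: 0.0641
```

Run:
```python
from h import *
W=cam('wrist','wrist3.png')
print(proj(W,[.527,-.325,.2025]))
A=blob(W,*proj(W,[.527,-.325,.2025]),40,lambda h:(h[...,2]>225)&(h[...,1]<120))
print(plane(W,*A,.2025),plane(W,*A,.205))
to([.527,-.325,.177],56)
```

```text
[320.58917914 248.35602525]
blob [322.1 232.7] box (301, 210, 37, 39)
[ 0.51882214 -0.31834207  0.2025    ] [ 0.51795278 -0.31779442  0.205     ]
t 2.15 ee [ 0.5258 -0.3257  0.2429] xaxis [-0.0052  0.005  -1.    ] jawdeg 55.8 j [-0.66  0.3   0.37  1.64  0.   -0.07] F [-0.7 -0.5  0.6] w 0.0639
shift [0.0659 0.0012 0.0011]
world turn deg 0.2 roll rad -0.004
```

View pics/wrist3.png

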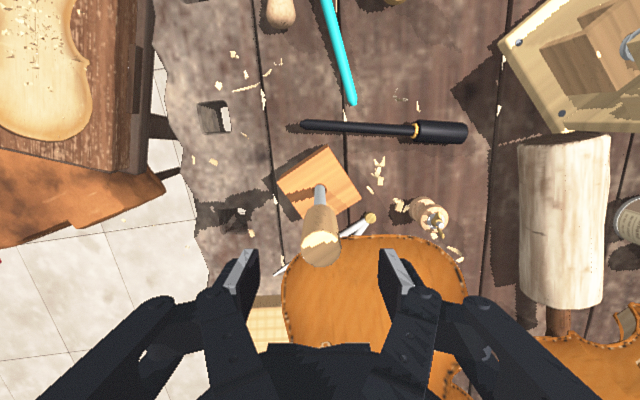

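The disc centre is at (320,248), as predicted; my mask took only its sunlit part. The black rod, though, appears to lie flat at (300–465,130), so I check that from the other cameras.

Run:
```python
from h import *
T=cam('top','top3.png');S=cam('scene','scene3.png');o=cv2.imread('pics/top1.png');s1=cv2.imread('pics/scene1.png')
f=lambda a,x,y:cv2.resize(a[y:y+120,x:x+160],(400,300),interpolation=cv2.INTER_CUBIC)
cv2.imwrite('pics/c3.png',np.vstack([np.hstack([f(o,340,140),f(T['pixels'][:,:,::-1],340,140)]),np.hstack([f(s1,320,150),f(S['pixels'][:,:,::-1],320,150)])]))
W=cam('wrist');print(proj(W,[.442,-.313,.2]),proj(W,[.442,-.313,.0]),proj(W,[.479,-.242,.2]),proj(W,[.479,-.242,0]))
```

```text
[252.96292783 114.25947841] [288.57432878 116.03071287] [395.42621682  96.67997458] [352.99651033 108.12920148]
```

View pics/c3.png

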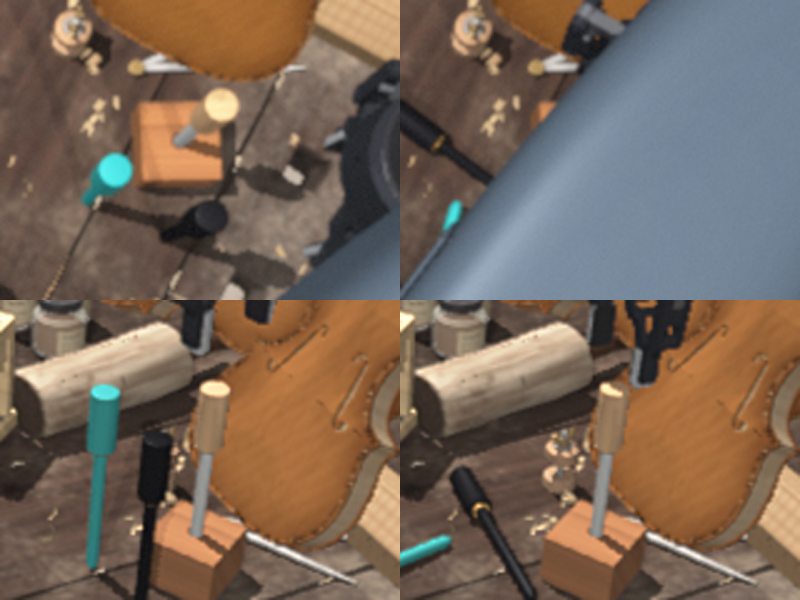

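The look-alikes toppled between t=0.93 and 2.15 s. My fingers were never below 0.22 m and no force was felt, and they stood free on their points. They can't sensibly be stood up again, so I go on and will report it. The guide rod is still upright in its stand.

{"method": "send_rows", "body": {"rows": [[[0.02,0.001,0.001],0],[[0.045,0.001,0.001],0],[[0.062,0.001,0.001],0],[[0.066,0.001,0.001],0],[[0.066,0.001,0.001],0]]}}

```text
time_s: 2.92
ee_pos: [0.5289, -0.326, 0.1803]
tool_rot: [0.468, 1.52, -0.466]
wrist_force: [-0.3, 0.6, 0.5]
width: 0.064
```

Run:
```python
from h import *
W=cam('wrist','wrist4.png')
to([.527,-.325,.177],56)
```

```text
t 2.98 ee [ 0.5291 -0.3262  0.1809] xaxis [ 7.e-04  6.e-04 -1.e+00] jawdeg 55.8 j [-0.66  0.3   0.24  1.51  0.   -0.06] F [-0.4 -1.3  0.1] w 0.0642
shift [ 0.0039 -0.0002 -0.0024]
world turn deg 0.2 roll rad -0.003
```

{"method": "send_rows", "body": {"rows": [[[0.003,0,-0.002],0],[[0.003,0,-0.002],0],[[0.003,0,-0.002],0],[[0.003,0,-0.002],0],[[0.003,0,-0.002],0]], "fingers": 0, "newtons": 70}}

```text
time_s: 3.6
ee_pos: [0.5276, -0.3253, 0.1786]
tool_rot: [0.467, 1.518, -0.467]
wrist_force: [-1.1, -0.3, 3.4]
width: 0.0247
```

Run:
```python
from h import *
to([.527,-.325,.38],45)
print(observe()['ft_torque'])
```

```text
t 3.6 ee [ 0.5276 -0.3253  0.1786] xaxis [ 1.4e-03 -3.0e-04 -1.0e+00] jawdeg 55.8 j [-0.66  0.29  0.23  1.5   0.   -0.06] F [-1.1 -0.3  3.4] w 0.0247
shift [-0.2014  0.     -0.0004]
world turn deg -10.8 roll rad 0.189
[-0.06439678  0.2006848  -0.00161764]
```

{"method": "send_rows", "body": {"rows": [[[-0.02,0,0],0],[[-0.045,0,0],0],[[-0.075,0,0],0],[[-0.11,0,0],0],[[-0.15,0,0],0]]}}

```text
time_s: 4.22
ee_pos: [0.5271, -0.3248, 0.3276]
tool_rot: [0.468, 1.522, -0.466]
wrist_force: [-0.2, -0.7, -0.6]
width: 0.0247
```

Run:
```python
from h import *
import pickle
D=[cam('top'),cam('scene','scene5.png'),cam('wrist','wrist5.png')];pickle.dump(D,open('c5.pkl','wb'))
to([.46,-.03,.36],56)
print(observe()['ft_torque'])
```

```text
t 4.38 ee [ 0.5283 -0.3258  0.3306] xaxis [ 0.0051 -0.0028 -1.    ] jawdeg 55.8 j [-0.66  0.35  0.6   1.82  0.   -0.06] F [-0.3 -0.  -2.2] w 0.0245
shift [-0.0305  0.2064 -0.2224]
world turn deg 0.2 roll rad -0.003
[-0.05749274 -0.01630811 -0.03712838]
```

{"method": "send_rows", "body": {"rows": [[[-0.02,0.03,-0.015],0],[[-0.026,0.07,-0.035],0],[[-0.026,0.12,-0.06],0],[[-0.026,0.17,-0.085],0],[[-0.026,0.21,-0.105],0]]}}

```text
time_s: 5.0
ee_pos: [0.5587, -0.0906, 0.3532]
tool_rot: [0.466, 1.519, -0.467]
wrist_force: [0.5, -0.3, -1.0]
width: 0.0246
```

Run:
```python
from h import *
W=cam('wrist','wrist6.png')
to([.57,-.014,.354],56)
for p in([.57,-.012,.143],[.557,.086,.143],[.57,-.012,.083]): print(proj(W,p))
```

```text
t 5.05 ee [ 0.5591 -0.0849  0.3537] xaxis [ 0.002  0.005 -1.   ] jawdeg 56.2 j [-0.27  0.21  0.48  1.84  0.01  0.32] F [ 0.   2.9 -1.6] w 0.0245
shift [ 0.      0.065  -0.0304]
world turn deg -0.2 roll rad 0.003
[379.86644457 153.88514715]
[451.23893014  93.38776589]
[370.78825577 148.31715072]
```

Run:
```python
from h import *
W=cam('wrist','wrist7.png');T=cv2.imread('pics/top0.png');S=cv2.imread('pics/scene0.png')
import pickle;pickle.dump(W,open('w7.pkl','wb'))
to([.57,-.014,.354],56)
f=lambda a,x,y,w,h,W2,H2:cv2.resize(a[y:y+h,x:x+w],(W2,H2),interpolation=cv2.INTER_CUBIC)
cv2.imwrite('pics/c7.png',np.vstack([f(W['pixels'][:,:,::-1],260,60,250,125,800,400),np.hstack([f(T,206,158,80,40,400,200),f(S,254,143,60,30,400,200)])]))
```

```text
t 5.1 ee [ 0.5589 -0.0881  0.3537] xaxis [ 0.0015  0.001  -1.    ] jawdeg 56.2 j [-0.28  0.21  0.48  1.84  0.    0.31] F [-0.2 -0.9 -1.6] w 0.0247
shift [-0.0002  0.0678 -0.032 ]
world turn deg -0.2 roll rad 0.003
```

View pics/c7.png

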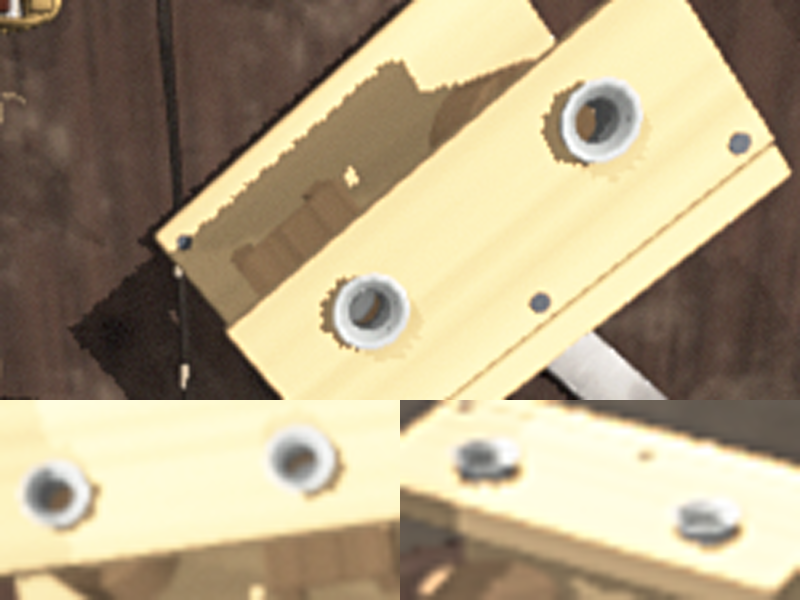

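Wrist: right mouth ring at about (376,157), left at (448,97); the jig's right bushing shows the lower bore beneath it.

```bash
cat > m.py <<'E'
from h import *
import pickle
W=pickle.load(open('w7.pkl','rb'));T,S,_=pickle.load(open('c1.pkl','rb'))
# bluish/neutral steel vs yellow plate
st=lambda h:(h[...,1]<45)|((h[...,0]>60)&(h[...,0]<140))
X={}
for n,a,b,c in[('UL',(217.4,176.8),(267.2,151.3),(448.1,96.9)),('UR',(266.6,169.6),(300.2,160.25),(375.9,157.2))]:
    p=blob(T,*a,9,st);w=blob(W,*c,16,st)
    x,e=tri(ray(T,*a),ray(S,*b),ray(W,*w));print(n,x.round(4),e,'T',plane(T,*a,.143).round(4),'W',plane(W,*w,.143).round(4),'S',plane(S,*b,.143).round(4))
    print('  TW',tri(ray(T,*a),ray(W,*w)))
    X[n]=x
print(np.linalg.norm(X['UL']-X['UR']))
E
python3 m.py
```

```text
blob [215.6 177. ] box (208, 169, 16, 18)
blob [447.5  97. ] box (435, 84, 26, 27)
UL [0.5588 0.0875 0.1401] [np.float64(0.7), np.float64(1.6), np.float64(2.0)] T [0.5576 0.0862 0.143 ] W [0.558  0.0884 0.143 ] S [0.5549 0.082  0.143 ]
  TW (array([0.5549977 , 0.08293448, 0.15635931]), [np.float64(0.5), np.float64(0.5)])
blob [265.  169.9] box (258, 163, 15, 16)
blob [375.5 156.7] box (364, 145, 24, 24)
UR [ 0.5716 -0.012   0.1398] [np.float64(0.9), np.float64(0.9), np.float64(1.6)] T [ 0.5707 -0.0133  0.143 ] W [ 0.5704 -0.0108  0.143 ] S [ 0.5676 -0.0161  0.143 ]
  TW (array([ 0.58214378, -0.00628437,  0.09360247]), [np.float64(0.7), np.float64(0.7)])
0.10033300337342317
```

{"method": "send_rows", "body": {"rows": [[[0,0.03,-0.014],0],[[0.005,0.058,-0.028],0],[[0.012,0.0695,-0.033],0],[[0.012,0.0695,-0.033],0],[[0.012,0.0695,-0.033],0]]}}

```text
time_s: 5.72
ee_pos: [0.57, -0.0131, 0.3412]
tool_rot: [0.463, 1.52, -0.463]
wrist_force: [0.4, -0.2, -1.4]
width: 0.0244
```

Run:
```python
from h import *
import pickle
D=[cam('wrist','wrist8.png'),cam('scene','scene8.png'),cam('top','top8.png')];W,S,T=D
s=observe();M=R.from_rotvec(s['tool_rot']).as_matrix()
to([.5705,-.012,.325],56)
p=s['ee_pos']+M[:,0]*.1686
print('point',p,proj(W,p),proj(S,p),'UR',proj(W,[.5705,-.012,.143]),proj(S,[.5705,-.012,.143]))
pickle.dump((D,s),open('w8.pkl','wb'))
u,v=proj(W,p).astype(int);a,b=proj(S,p).astype(int)
f=lambda a,x,y,w,h,W2,H2:cv2.resize(a['pixels'][y:y+h,x:x+w,::-1],(W2,H2),interpolation=cv2.INTER_CUBIC)
print(u-50,v-40,a-40,b-40)
cv2.imwrite('pics/c8.png',np.hstack([f(W,u-50,v-40,100,120,400,480),f(S,a-40,b-40,80,96,400,480)]))
```

```text
t 5.88 ee [ 0.5702 -0.0131  0.3421] xaxis [ 2.e-03  6.e-04 -1.e+00] jawdeg 56.1 j [-0.14  0.21  0.46  1.82  0.    0.45] F [ 0.1 -0.1 -2. ] w 0.0244
shift [ 0.0171  0.001  -0.0004]
world turn deg -0.1 roll rad 0.002
point [ 0.57059257 -0.01297516  0.17346376] [318.879153   192.61780987] [299.89788415 148.80722517] UR [319.49071112 185.3701855 ] [299.57957704 159.34679242]
268 152 259 108
```

View pics/c8.png

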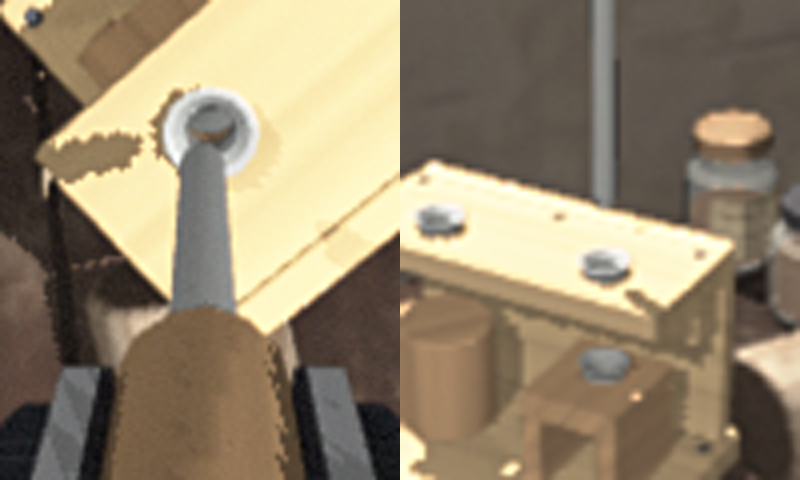

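Wrist crop: rod tip at about (319,188–190), mouth ring centre (320.75,185). Scene crop: rod above the right-hand mouth (300,161), which has the bridge bushing below it.

Run:
```python
from h import *
import pickle
(W,S,T),s=pickle.load(open('w8.pkl','rb'));ee=s['ee_pos']
print('mouth W',plane(W,320.75,185,.143),'T',plane(T,266.6,169.6,.143),'S',plane(S,300.1,160.6,.143))
print('tip W far edge->centre',plane(W,319,190,.1735), 'hi/lo', plane(W,319,190,.170))
# handle lower end / shank junction seen in wrist: crop y~310 -> v=229.5
for z in(.135,): print('shank top pred',proj(W,ee-[0,0,.1686-z-.0]))
e=W['pixels'];g=cv2.cvtColor(e,cv2.COLOR_RGB2HSV)
for v in(192,196,204,212,220): print(v,g[v,305:335,1].tolist())
for z in(.18,.20,.22,.24,.26):
  print(z,proj(W,[ee[0],ee[1],ee[2]-.1686+(z-.1735)]), 'scene',proj(S,[ee[0],ee[1],z]))
```

```text
mouth W [ 0.5709482  -0.01054196  0.143     ] T [ 0.57071538 -0.01334943  0.143     ] S [ 0.56599603 -0.0169895   0.143     ]
tip W far edge->centre [ 0.56828424 -0.01127412  0.1735    ] hi/lo [ 0.56902998 -0.0117655   0.17      ]
shank top pred [318.77951038 249.74570723]
192 [69, 70, 81, 65, 94, 90, 13, 2, 2, 5, 2, 5, 5, 2, 4, 6, 6, 4, 5, 6, 5, 7, 2, 4, 3, 67, 89, 87, 84, 81]
196 [66, 68, 62, 63, 67, 65, 70, 95, 20, 11, 7, 7, 5, 4, 4, 6, 6, 2, 11, 41, 66, 78, 85, 89, 82, 81, 82, 77, 70, 71]
204 [66, 65, 67, 71, 72, 75, 81, 59, 7, 9, 9, 5, 9, 4, 6, 6, 6, 6, 6, 30, 78, 67, 69, 68, 69, 74, 71, 70, 72, 69]
212 [74, 75, 71, 69, 69, 68, 86, 20, 9, 0, 5, 9, 7, 6, 2, 6, 2, 4, 6, 5, 57, 69, 69, 67, 66, 65, 66, 66, 63, 61]
220 [64, 61, 68, 69, 66, 79, 36, 12, 4, 7, 7, 4, 4, 6, 6, 4, 4, 4, 7, 4, 13, 74, 58, 55, 56, 53, 56, 52, 51, 55]
0.18 [318.62316716 194.0106536 ] scene [299.84564733 146.5499397 ]
0.2 [318.63829206 199.40255629] scene [299.83810293 139.36918078]
0.22 [318.65568536 205.60312112] scene [299.83042354 132.05993505]
0.24 [318.67589872 212.80901727] scene [299.8226055  124.61872285]
0.26 [318.69967852 221.28631414] scene [299.81464503 117.04193767]
```

{"method": "send_rows", "body": {"rows": [[[0.01,0.0015,0],0],[[0.02,0.002,0],0],[[0.024,0.002,0],0],[[0.024,0.002,0],0],[[0.024,0.002,0],0]]}}

```text
time_s: 6.5
ee_pos: [0.5714, -0.0114, 0.3183]
tool_rot: [0.464, 1.519, -0.462]
wrist_force: [-0.4, 0.1, -1.0]
width: 0.0246
```

Run:
```python
from h import *
import pickle
W=cam('wrist','wrist9.png')
s=observe();M=R.from_rotvec(s['tool_rot']).as_matrix()
to([.5713,-.0115,.30],56)
X,Y,Z=M.T;ee=s['ee_pos'];p=ee+X*.1686
print('point',p,proj(W,p),'far',proj(W,p+.003*Z),'handle rim near',proj(W,ee+X*.0336-.013*Z),'UR',proj(W,[.5705,-.012,.143]))
cv2.imwrite('pics/c9.png',cv2.resize(W['pixels'][150:250,270:370,::-1],(600,600),interpolation=cv2.INTER_CUBIC))
pickle.dump((W,s),open('w9.pkl','wb'))
```

```text
t 6.55 ee [ 0.5715 -0.0114  0.3185] xaxis [ 2.7e-03  4.0e-04 -1.0e+00] jawdeg 56.1 j [-0.14  0.2   0.4   1.77  0.    0.45] F [-0.8 -0.4 -1.7] w 0.0245
shift [ 0.0185 -0.0002 -0.0001]
world turn deg -0.1 roll rad 0.002
point [ 0.57195177 -0.01131398  0.14985473] [318.55376474 192.22903224] far [318.55322069 194.95949421] handle rim near [318.53369038 229.12405203] UR [317.26920206 189.86980921]
```

View pics/c9.png

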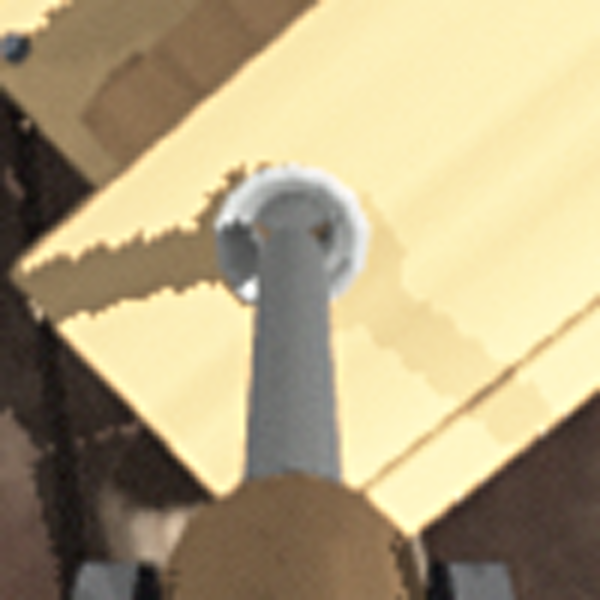

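Ring centre is at about (318.6,189.7) and the rod axis at (318.5, ~189.5) at mouth height, so they are aligned within about 1 mm. I lower slowly, watching the force.

{"method": "send_rows", "body": {"rows": [[[0.004,0,0],0],[[0.008,0,0],0],[[0.012,0,0],0],[[0.016,0,0],0],[[0.018,0,0],0]]}}

```text
time_s: 7.18
ee_pos: [0.5714, -0.0113, 0.2999]
tool_rot: [0.464, 1.519, -0.462]
wrist_force: [0.1, -0.0, -1.3]
width: 0.0247
```

Run:
```python
from h import *
to([.5713,-.0115,.30],56);print(observe()['ft_torque'])
```

```text
t 7.17 ee [ 0.5714 -0.0113  0.2999] xaxis [ 2.e-03  6.e-04 -1.e+00] jawdeg 56.1 j [-0.14  0.19  0.35  1.73  0.    0.45] F [ 0.1 -0.  -1.3] w 0.0247
shift [-0.0001 -0.0002  0.    ]
world turn deg -0.1 roll rad 0.002
[-0.00601282  0.07483087  0.04933176]
```

{"method": "send_rows", "body": {"rows": [[[0.006,0,0],0],[[0.013,0,0],0],[[0.02,0,0],0],[[0.027,0,0],0],[[0.033,0,0],0]]}}

```text
time_s: 7.8
ee_pos: [0.5713, -0.0113, 0.2663]
tool_rot: [0.464, 1.519, -0.462]
wrist_force: [0.0, -0.5, -1.4]
width: 0.0245
```

Run:
```python
from h import *
import pickle
S=cam('scene','scene10.png');cam('wrist','wrist10.png')
to([.5713,-.0115,.2636],56);print(observe()['ft_torque'])
s=observe();M=R.from_rotvec(s['tool_rot']).as_matrix();p=s['ee_pos']+M[:,0]*.1686
print(p,proj(S,p),proj(S,[.5713,-.0115,.083]))
cv2.imwrite('pics/c10.png',cv2.resize(S['pixels'][130:220,245:355,::-1],(770,630)[:2],interpolation=cv2.INTER_CUBIC)[:600])
```

```text
t 7.9 ee [ 0.571  -0.0113  0.2658] xaxis [ 2.e-04  8.e-04 -1.e+00] jawdeg 56.1 j [-0.14  0.17  0.26  1.66  0.    0.45] F [-0.3 -0.4 -2.2] w 0.0247
shift [ 0.0022 -0.0001  0.0004]
world turn deg -0.1 roll rad 0.002
[-0.03838289  0.01468561 -0.00931272]
[ 0.57106154 -0.01110969  0.09718377] [299.45517071 174.63043145] [299.63661881 179.30658508]
```

View pics/c10.png

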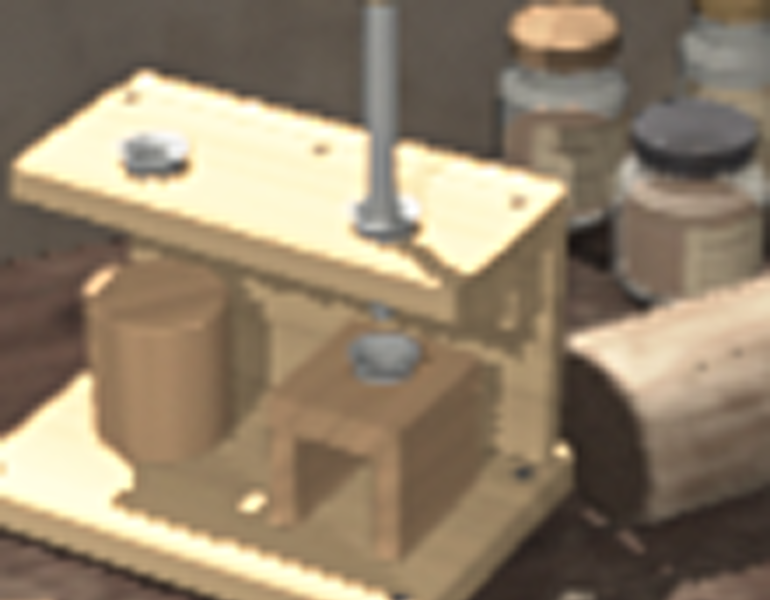

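The rod is in the right top bushing; its point shows at crop (379,308), just above the lower mouth (385,355), with no contact force.

{"method": "send_rows", "body": {"rows": [[[0.005,0,0],0],[[0.01,0,0],0],[[0.016,0,0],0],[[0.022,0,0],0],[[0.027,0,0],0]]}}

```text
time_s: 8.52
ee_pos: [0.5709, -0.0112, 0.2382]
tool_rot: [0.464, 1.521, -0.463]
wrist_force: [-1.0, 0.6, -2.2]
width: 0.0242
```

Run:
```python
from h import *
to([.5713,-.0115,.2086],56);print(observe()['ft_torque'])
```

```text
t 8.53 ee [ 0.5709 -0.0112  0.2382] xaxis [-1.e-04  8.e-04 -1.e+00] jawdeg 56.1 j [-0.14  0.17  0.2   1.6   0.    0.45] F [-1.   0.6 -2.2] w 0.0242
shift [ 0.0296 -0.      0.0005]
world turn deg -0.1 roll rad 0.002
[-0.01043525  0.00440327  0.01048039]
```

Point is about 14 mm into the lower bushing with no resistance. Continuing.

{"method": "send_rows", "body": {"rows": [[[0.005,0,0],0],[[0.011,0,0],0],[[0.017,0,0],0],[[0.023,0,0],0],[[0.0285,0,0],0]]}}

```text
time_s: 9.15
ee_pos: [0.5709, -0.0112, 0.2093]
tool_rot: [0.464, 1.521, -0.463]
wrist_force: [0.7, 0.6, -1.6]
width: 0.0246
```

{"method": "send_rows", "body": {"rows": [[[0,0,0],0],[[0,0,0],0],[[0,0,0],0]]}}

```text
time_s: 9.52
ee_pos: [0.571, -0.0112, 0.2096]
tool_rot: [0.464, 1.521, -0.463]
wrist_force: [-0.8, -0.2, -1.7]
width: 0.0246
```

Run:
```python
from h import *
S=cam('scene','scene11.png');cam('wrist','wrist11.png')
to([.5713,-.0115,.2086],56);s=observe();print(s['ft_torque'],s['qvel'])
M=R.from_rotvec(s['tool_rot']).as_matrix();p=s['ee_pos']+M[:,0]*.1686
print(p,proj(S,p),proj(S,[p[0],p[1],.175]))
cv2.imwrite('pics/c11.png',cv2.resize(S['pixels'][110:220,245:355,::-1],(600,600),interpolation=cv2.INTER_CUBIC))
```

```text
t 9.62 ee [ 0.571  -0.0112  0.2096] xaxis [ 2.e-04  8.e-04 -1.e+00] jawdeg 56.1 j [-0.14  0.16  0.14  1.54  0.    0.45] F [ 0.5 -1.  -1.2] w 0.0246
shift [ 0.001  -0.0001  0.0004]
world turn deg -0.1 roll rad 0.002
[0.04307399 0.001853   0.02635433] [ 0.00019981  0.00138856 -0.00142812 -0.00065331 -0.00048471  0.00031031]
[ 0.57103831 -0.01106207  0.04096307] [299.46448577 192.80960392] [299.39216389 147.98644415]
```

View pics/c11.png

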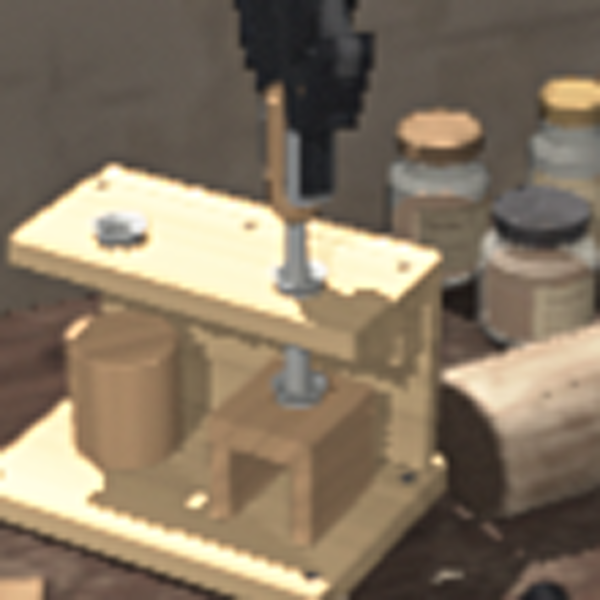

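The rod passes through both right-hand bushings: top mouth at crop (299,280), lower mouth (299,388). The handle underside is at about z 0.176 as predicted, so the rod has not slipped and the point is at z≈0.041. The rod is still and there is no contact force, so I hand in.

```bash
python3 -c "
from bench import *
print(finish_job())"
```

```text
the job is handed in; nothing more can be done
None
```

The guide rod is threaded through both right-hand (−y) bushings and held there upright by its handle. However, the black and turquoise look-alike rods, which I was to leave alone, fell over during the job.

**Last checks:**
- **Depth:** from the arm pose, the point is at about z = 41 mm. That is 19 mm below the lower bushing's end (60 mm) and 23 mm above the jig's base (18 mm). I did not see the point itself below the bridge. The handle's underside appeared at the height I predicted, so the rod has not slipped in the grip.
- **Fit:** the rod tilts less than 0.1°. The wrist force stayed within about 3 N, and the arm was at rest with the handle gripped at 70 N. The job took about 9.6 s.

**What failed or disagreed:**
- **Fallen look-alikes:** both stood upright in the pictures up to 0.9 s and were lying on the bench at 2.2 s. My fingers never came below about 0.22 m by then and no contact force showed. They may have toppled off their points by themselves, but I can't rule out that the arm brushed them. I left them where they lay.
- **Camera spread:** the cameras differed by up to about 6 mm on the right bushing's mouth, so I made the final alignment by eye in the wrist view.

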